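Pin the setting ring to the rail and drag it into the green corner

TASK

The small blue-banded setting ring has passed inspection: with the fingers, push it against the steel rail between the two yellow marks, then slide it along the rail, keeping it against the rail all the way, until it sits fully home in the corner with the green tag, touching both the rail and the end stop. Do not pick the ring up or tip it: it stays flat on the granite. Leave everything else on the plate where it is, and finish with the robot clear of everything.

Things in the scene. Friction and masses are not known exactly. Their poses are not given: they have to be found in the camera images.
- ring: the work: bright steel setting ring with a blue band round its side, 44 mm outside diameter, 18 mm bore, 20 mm high, about 0.35 kg, loose and flat on the granite (plate top at z = 0.115 m). Origin: centre of its underside. It starts 33 to 78 mm clear of the rail, between the yellow marks. Pushing takes 2 to 5 N; it jams if squeezed hard into the rail while dragged.
- rail: fixed steel rail on the granite, 16 mm high, 22 mm thick, an end stop at each end. Origin: foot of the middle of its working face, on the plate top. x points into the rail (working face: x = 0; ring on the -x side), y runs along it. Yellow marks on its top at y = +75 and -75 mm.
- corner_a (a point): the inside corner of rail and end stop at the rail's +y end (rail frame x = 0, y = +170 mm), on the plate top. The stop is 16 mm high, 30 mm thick and reaches out to x = -52 mm. A ring fully home here has its centre at x = -22, y = +148 mm in the rail frame.
- corner_b (a point): the same at the rail's -y end (x = 0, y = -170 mm); a ring fully home here has its centre at x = -22, y = -148 mm in the rail frame.
- green_tag: green plastic plate, 30 x 24 x 2 mm, fixed flat on top of one end stop: it marks the corner wanted. It may be at either end (rail frame x = -24 mm, y = +185 or -185 mm). Origin: centre of its underside.
- red_tag: red plastic plate, the same size, on the other end stop: the corner not wanted.
- big_ring: bystander: dark steel master ring, 60 mm outside diameter, 18 mm high, lying on the plate on the near side of the rail, 115 to 130 mm out from its working face near one end. Origin: centre of its underside. Leave it.
- ejector_pin: bystander: bright steel ejector pin standing on its head, 60 mm tall, head 18 mm and shank 10 mm across, on the near side of the rail, 115 to 130 mm out from its working face near the other end. Origin: centre of its underside. Leave it.
- angle_gauge: bystander: matte dark steel angle gauge, 20 x 85 mm, 60 mm high, behind the rail. Origin: centre of its underside. Leave it.
- block_holder: bystander: green plastic gauge-block holder, 50 x 110 mm, 39 mm high with five steel blocks, behind the rail. Origin: centre of its underside. Leave it.
- depth_rod: bystander: brass depth rod, 120 mm long (along its x), 10 mm thick, with a small brass stop 22 mm wide near one end, lying near the left edge of the plate. Origin: under its middle. Leave it.
- setup_block: bystander: bright steel setup block with holes, 50 x 75 x 25 mm, near the right edge of the plate. Origin: centre of its underside. Leave it.

How it is judged:
By the outcome, as a careful person would: the job done as asked, in the order asked, and still so for the second after the job is handed in, with the robot touching nothing.
It also fails if it takes over 53 s, if anything falls off the work surface, if the arm or the gripper's body presses on something with over 40 N, if the wrist force passes 120 N, or if a joint passes its speed limit or range.

ROBOT

A 6-joint arm with a two-finger parallel gripper is mounted at the origin on the work surface. World frame = base frame: x ahead of the robot, y to its left, z up, the work surface at z = 0. Lengths are in m, angles in rad, forces in N, time in s.
With the tool pointing down it reaches from about 0.35 to 0.875 m from the base axis. Payload 4.2 kg.
Tool frame: the origin (TCP) lies between the finger pads; the fingertips stand 25 mm ahead of it and the grasp point (between the pads) lies 6 mm ahead of it (env.tcp_to_tips is the z of the fingertips in the tool frame, in m); z points along the fingers, y is the line along which they close (so a half turn about z gives the same grasp; the last joint's range is limited). The gripper opens to 85 mm and grips with 20 to 120 N. Pads are 22 mm wide; open, the fingers measure 114 mm over their backs; the gripper's body (76 mm by 85 mm) begins 54 mm behind the grasp point. The pads swing forward as they close: fully open they stand 13 mm farther back than shut.
Start: joints at [-0.89, 0.385, 0.008, 0, -1.194, -0.259], TCP at [0.256, -0.57, 0.225] pointing down, gripper open.
Joint ranges: [-3.14, 3.14], [-1.21, 2.06], [-1.07, 1.41], [-3.16, 2.05], [-2.99, -0.16], [-3.1, 3.1]. Speed limits (rad/s): [2.79, 2.79, 3.14, 3.14, 3.14, 3.14].

INTERFACE

Orientations are given as a 3x3 rotation matrix whose columns are the frame's x, y, z axes.
In Python, from plant import env, read_camera gives the robot as it stands.
- The arm moves only by the shell command python3 -m jog 'ROWS' [FORCE]. ROWS is JSON, a list of rows, each a list of 3 entries, a list of its own where there are three numbers: the finger opening in m, from 0 to 0.0854, then the shift along the tool's x, y, z in m, then the turn, a rotation vector about the tool's x, y, z in rad. In form: [[hand, [dx, dy, dz], [wx, wy, wz]], ...]. A call has 1 to 10 rows; each row is the pose to reach, as a shift and turn from the pose commanded when the call began, along the tool's axes at that moment; what a row does not reach only later rows make up. A row lasts 1/10 s, in which the tool goes at most 50 mm and 8.59 degrees, less where a joint would pass 70% of its speed; a pose out of reach is approached as far as the arm can. A call with a gripper value outside its range is refused whole. The fingers move at their own pace and stop on an object; FORCE is the grip in N (left out, the last holds). Time passes only in rows, so rows that repeat a pose let the fingers close. It gives the time, the measured TCP pose, the force, the opening and the grip force at its end, in the units of the state.
- env.observe(): the state, without advancing time (a new reading comes with each control period).
- read_camera(name): name is "scene" or "side" or "wrist"; returns a dict with "img" (400x640x3 uint8, red, green, blue), "fx", "fy", "cx", "cy" (pixels), "dist_coeffs" ([k1, k2, p1, p2, k3] as OpenCV has them; the pictures are not rectified), "position" and "attitude" of the camera in the world; the wrist camera has in their place "tool_from_camera" (4x4, takes a point from camera to tool coordinates, whose origin is the TCP and whose axes are the flange's). Camera axes: x right, y up, looking along -z (the intrinsics and any distortion apply to the point x, -y, -z); pixel columns grow to the right and rows downward; lengths in m; the calibration is good to about 2 mm. A picture is of the moment at which its call begins: read the wrist's pose just before it. There is no depth.
- env.sign_off(): hands the job in; it is judged then, once.
The state is a dict: "clock": time; "joint_positions": joint angles; "qvel": joint speeds; "joint_torque": joint torques, N m; "tcp_pos": TCP position; "tool_rot": TCP orientation; "force": force on the tool from outside, world axes, zero at the start; "ft_torque": the same for the moment, N m; "width": finger opening in m; "grip_force": force on a finger pad.
Only numpy, scipy, OpenCV 4.12 (cv2) and the standard library are available. Lean on these libraries where they do the work, as an engineer would, in place of code of your own. Each camera call takes 0.05 s, during which the arm holds its last target. There are 200 camera calls.

## Working session

There is one attempt and no reset: what is moved stays moved. The work goes in short steps, Python scripts to look and compute and a shell command to move; the robot and the scene stay as the last step left them, time stands still between calls to the robot, and variables do not carry over. Pictures are saved under pics/ and viewed, at most 10 in all, crops included, and the job is handed in when it is done.

```bash
mkdir -p pics && ls && python3 - <<'E'
from plant import env, read_camera
import cv2, numpy as np
o=env.observe(); print(o['clock'],o['tcp_pos'],np.round(o['tool_rot'],3).tolist(),o['force'],env.tcp_to_tips)
for n in ['scene','side']:
    c=read_camera(n); cv2.imwrite(f'pics/{n}0.png',c['img'][...,::-1]); print({k:np.round(v,4).tolist() for k,v in c.items() if k!='img'})
E
```

```text
pics
0.0 [ 0.25563651 -0.56965168  0.22420294] [[-0.912, -0.409, -0.001], [-0.409, 0.912, 0.002], [0.0, 0.002, -1.0]] [ 0.85935344 -0.17310898  0.62837355] 0.025
{'fx': 386.0427, 'fy': 386.0427, 'cx': 325.4415, 'cy': 198.3819, 'dist_coeffs': [-0.014, 0.0, 0.0, 0.0, 0.0], 'position': [1.1653, -0.0091, 0.7933], 'attitude': [[0.0117, -0.7741, 0.633], [0.9999, 0.0107, -0.0053], [-0.0027, 0.633, 0.7742]]}
{'fx': 475.9788, 'fy': 475.9788, 'cx': 320.7593, 'cy': 198.0959, 'dist_coeffs': [-0.0488, 0.0, 0.0, 0.0, 0.0], 'position': [0.457, 0.9541, 0.8984], 'attitude': [[-0.9872, 0.0856, -0.1348], [-0.1589, -0.6075, 0.7782], [-0.0153, 0.7897, 0.6133]]}
```

View pics/scene0.png

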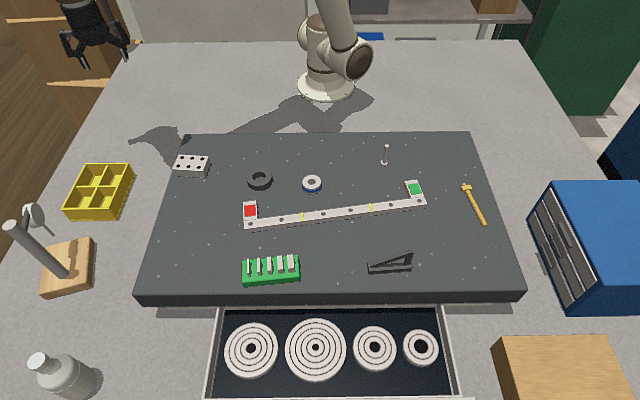

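View pics/side0.png

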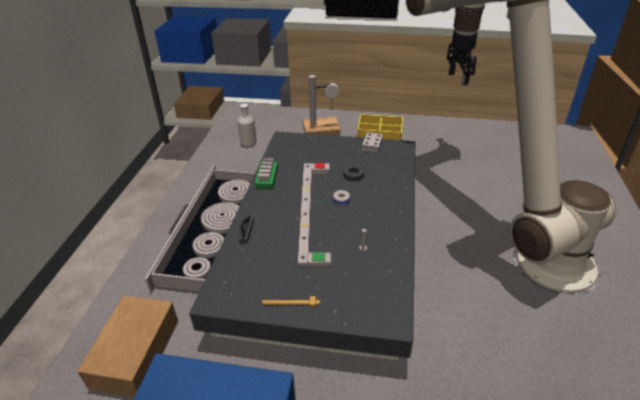

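The green tag is at the robot's left (+y) end, (415,188) in scene. The ring is at (312,183), with the big ring at (259,180), the pin at (385,155) and the red tag at (250,210). Side view agrees: ring at (342,197), green tag at (318,257) and pin at (364,240).

```bash
cat > h.py <<'E'
import numpy as np, cv2
from plant import env, read_camera
def cast(c,uv,z):
    K=np.array([[c['fx'],0,c['cx']],[0,c['fy'],c['cy']],[0,0,1.]])
    p=cv2.undistortPoints(np.array(uv,float).reshape(-1,1,2),K,np.array(c['dist_coeffs'],float)).reshape(-1,2)
    d=np.c_[p[:,0],-p[:,1],-np.ones(len(p))]
    if 'position' in c: R,t=np.array(c['attitude']),np.array(c['position'])
    else:
        o=env.observe(); T=np.array(c['tool_from_camera']); W=np.array(o['tool_rot'])
        R=W@T[:3,:3]; t=W@T[:3,3]+np.array(o['tcp_pos'])
    d=d@R.T
    return t+d*((z-t[2])/d[:,2])[:,None]
def blob(m,roi):
    k=np.zeros(m.shape,np.uint8); x0,x1,y0,y1=roi; k[y0:y1,x0:x1]=m[y0:y1,x0:x1]
    n,l,s,ce=cv2.connectedComponentsWithStats(k); i=1+np.argmax(s[1:,4]); return ce[i],s[i],(l==i)
def hsv(c): return cv2.cvtColor(c['img'],cv2.COLOR_RGB2HSV)
def col(c,lo,hi): return (cv2.inRange(hsv(c),lo,hi)>0).astype(np.uint8)
GREEN=((45,120,60),(80,255,255)); RED=((0,150,80),(8,255,255)); BLUE=((105,90,40),(130,255,255))
def rail(g,r):
    y=(g-r)[:2]; y/=np.linalg.norm(y); x=np.array([y[1],-y[0]])
    return (g+r)[:2]/2+.024*x, x, y
E
python3 - <<'E'
from h import *
roi={'scene':dict(g=(400,432,170,205),r=(238,262,195,225),ring=(295,330,168,200),big=(240,278,165,195),pin=(374,396,140,170)),
 'side':dict(g=(305,335,245,270),r=(305,335,158,175),ring=(328,356,185,208),big=(338,370,162,184),pin=(354,374,225,255))}
for n in ['scene','side']:
    c=read_camera(n); q=roi[n]
    g,sg,_=blob(col(c,*GREEN),q['g']); r,sr,_=blob(col(c,*RED),q['r'])
    G=cast(c,[g],.133)[0]; R=cast(c,[r],.133)[0]; o,x,y=rail(G,R)
    print(n,'tags',g,r,G[:2],R[:2],np.linalg.norm(G-R),'rail o',o,'yaw',np.arctan2(-x[1]*-1,x[0]), sg[4],sr[4])
    # ring: blue band + bright top
    H=hsv(c); m=((H[...,2]>120)|((H[...,0]>105)&(H[...,0]<130)&(H[...,1]>110))).astype(np.uint8)
    ce,s,mm=blob(m,q['ring']); top=((H[...,2]>120)&(H[...,1]<90)).astype(np.uint8); 
    ct,st,mt=blob(top,q['ring']); pts=np.argwhere(mt)[:,::-1]; 
    e=cv2.fitEllipse(cv2.convexHull(pts.astype(np.int32)))
    P=cast(c,[e[0]],.135)[0][:2]; print(' ring',s,st,e,P,'rail frame',(P-o)@x,(P-o)@y)
    for k,z in (('pin',.155),('big',.124)):
        pass
    x0,x1,y0,y1=q['ring']; 
    cv2.imwrite(f'pics/{n}_c.png',cv2.resize(c['img'][150:270,235:435,::-1],None,fx=4,fy=4,interpolation=cv2.INTER_NEAREST))
E
```

```text
scene tags [414.06185567 188.31958763] [249.30357143 209.98214286] [0.59884883 0.19578061] [ 0.65547821 -0.16934087] 0.36948691236661857 rail o [0.65087996 0.01689823] yaw 0.15387137537856777 97 112
 ring [302 175  20  19 241] [302 175  19  15 190] ((311.0358581542969, 181.53224182128906), (15.075347900390625, 18.768680572509766), 79.59026336669922) [ 0.57686859 -0.03693561] rail frame -0.08138777554888617 -0.041854452558227895
side tags [318.  256.5] [319.18604651 165.        ] [0.5970886  0.19666911] [ 0.65438178 -0.17005168] 0.37116929766474294 rail o [0.64944755 0.01701332] yaw 0.15497824927627835 66 43
 ring [333 190  17  11 127] [333 190  17  11 127] ((341.20318603515625, 194.92555236816406), (10.62001895904541, 15.916781425476074), 89.26716613769531) [ 0.57354834 -0.03564494] rail frame -0.08311780165631073 -0.040311448010083115
```

View pics/scene_c.png

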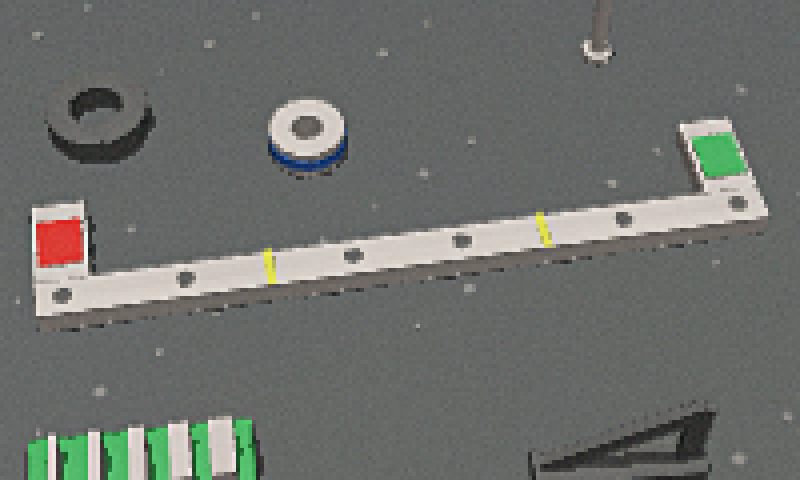

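Clear crop: ring top at about (311,181) with the blue band below it, big ring at (259,178), pin foot at (384,163), and rail marks at (303,217) and (371,207). In the rail frame the ring is at about (-82, -41) mm, and the green corner is corner_a. Next I work out the moves.

```bash
cat >> h.py <<'E'
O=np.array([.6502,.0170]); YAW=.1544
X=np.array([np.cos(YAW),np.sin(YAW)]); Y=np.array([-X[1],X[0]])
def goal(rx,ry,z,tilt):
    """tool y axis along rail y turned by tilt (world, about z); shift and turn in tool axes"""
    o=env.observe(); W=np.array(o['tool_rot']); p=np.r_[O+rx*X+ry*Y,z]
    a=YAW+tilt; yt=np.array([-np.sin(a),np.cos(a),0]); zt=np.array([0,0,-1.]); T=np.c_[np.cross(yt,zt),yt,zt]
    from scipy.spatial.transform import Rotation as Ro
    print('clock',o['clock'],'shift',np.round(W.T@(p-o['tcp_pos']),4),'turn',np.round(Ro.from_matrix(W.T@T).as_rotvec(),4),'F',np.round(o['force'],1))
def where():
    o=env.observe(); d=np.array(o['tcp_pos'])[:2]-O
    print('clock',o['clock'],'TCP rail',np.round([d@X*1e3,d@Y*1e3],1),'z',o['tcp_pos'][2],'F rail',np.round([o['force'][:2]@X,o['force'][:2]@Y,o['force'][2]],1),'w',o['width'])
E
python3 -c "
from h import *
goal(-.150,-.041,.2242,0)"
```

```text
clock 0.2 shift [-0.4446  0.3741  0.0009] turn [ 0.0013 -0.0003  0.2673] F [-0.1  0.1  0.8]
```

```bash
python3 -m jog '[[0,[-0.038,0.032,0],[0,0,0]],[0,[-0.075,0.063,0],[0,0,0]],[0,[-0.113,0.095,0],[0,0,0.05]],[0,[-0.15,0.126,0],[0,0,0.1]],[0,[-0.188,0.158,0],[0,0,0.15]],[0,[-0.225,0.19,0],[0,0,0.2]],[0,[-0.263,0.221,0],[0,0,0.267]],[0,[-0.3,0.252,0],[0,0,0.267]],[0,[-0.338,0.284,0],[0,0,0.267]],[0,[-0.375,0.316,0],[0,0,0.267]]]' 40 && python3 -c "
from h import *
goal(-.150,-.041,.146,0);where()"
```

```text
clock: 1.2
tcp_pos: [0.4691, -0.1264, 0.2255]
tool_rot: [[-0.988, -0.154, 0.0], [-0.154, 0.988, 0.0], [-0.0, -0.0, -1.0]]
force: [1.7, -0.1, -0.7]
width: -0.0001
grip_force: 0.0
clock 1.2 shift [-0.051   0.0728  0.0795] turn [-0.      0.0004  0.0006] F [ 1.7 -0.1 -0.7]
clock 1.2 TCP rail [-201.  -113.8] z 0.22548934340418803 F rail [ 1.7 -0.4 -0.7] w -8.662667137244975e-05
```

```bash
python3 -m jog '[[0,[-0.025,0.036,0],[0,0,0]],[0,[-0.051,0.073,0],[0,0,0]],[0,[-0.051,0.073,0.03],[0,0,0]],[0,[-0.051,0.073,0.06],[0,0,0]],[0,[-0.051,0.073,0.075],[0,0,0]],[0,[-0.051,0.073,0.0795],[0,0,0]],[0,[-0.051,0.073,0.0795],[0,0,0]],[0,[-0.051,0.073,0.0795],[0,0,0]]]' && python3 - <<'E'
from h import *
where()
c=read_camera('wrist'); print(np.round(c['tool_from_camera'],3).tolist())
a=cv2.resize(c['img'],(640,400))[...,::-1]
s=read_camera('scene')['img'][150:270,235:435,::-1]
cv2.imwrite('pics/w1.png',np.vstack([a,cv2.resize(s,(640,384))])[:600] if 0 else cv2.resize(np.hstack([a,cv2.resize(s,(640,400))]),(800,250)))
E
```

```text
clock: 2.0
tcp_pos: [0.5086, -0.0484, 0.1468]
tool_rot: [[-0.988, -0.154, 0.002], [-0.154, 0.988, 0.0], [-0.002, -0.0, -1.0]]
force: [0.0, -0.8, 0.7]
width: 0.0001
grip_force: 0.0
clock 2.0 TCP rail [-150.   -42.8] z 0.14682843459034378 F rail [-0.1 -0.8  0.7] w 9.923529251395549e-05
[[-0.0, 0.956, 0.294, 0.076], [1.0, 0.0, -0.0, -0.001], [-0.0, 0.294, -0.956, -0.149], [0.0, 0.0, 0.0, 1.0]]
```

View pics/w1.png

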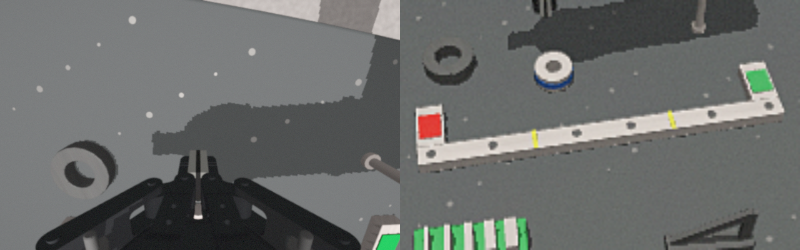

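```bash
python3 -m jog '[[0,[-0.012,0.001,0],[0,0,0]],[0,[-0.024,0.002,0],[0,0,0]],[0,[-0.032,0.002,0],[0,0,0]],[0,[-0.038,0.002,0],[0,0,0]],[0,[-0.044,0.002,0],[0,0,0]],[0,[-0.05,0.002,0],[0,0,0]],[0,[-0.056,0.002,0],[0,0,0]],[0,[-0.062,0.002,0],[0,0,0]],[0,[-0.068,0.002,0],[0,0,0]],[0,[-0.068,0.002,0],[0,0,0]]]' && cat >> h.py <<'E'
def ring(c,roi):
    H=hsv(c); top=((H[...,2]>120)&(H[...,1]<90)).astype(np.uint8)
    _,st,mt=blob(top,roi); e=cv2.fitEllipse(cv2.convexHull(np.argwhere(mt)[:,::-1].astype(np.int32)))
    P=cast(c,[e[0]],.135)[0][:2]-O; print('ring rail',np.round([P@X*1e3,P@Y*1e3],1),st,'px',np.round(e[0],1))
E
python3 - <<'E'
from h import *
where()
s=read_camera('scene'); b,st,_=blob(col(s,*BLUE),(270,400,170,225)); print(b,st,cast(s,[b],.125))
P=(cast(s,[b],.125)[0][:2]-O); print(P@X,P@Y)
cv2.imwrite('pics/s2.png',cv2.resize(s['img'][130:250,235:435,::-1],(800,480)))
E
```

```text
clock: 3.1
tcp_pos: [0.5755, -0.0358, 0.1457]
tool_rot: [[-0.988, -0.154, 0.0], [-0.154, 0.988, -0.0], [-0.0, -0.0, -1.0]]
force: [0.6, -0.6, 0.0]
width: -0.0
grip_force: 0.0
clock 3.1 TCP rail [-82.  -40.7] z 0.14574097852447418 F rail [ 0.6 -0.7  0. ] w -3.874270430537402e-05
[311.68 189.48] [302 185  20   8  50] [[ 0.59222598 -0.03559919  0.125     ]]
-0.06537344156694194 -0.04305780705232339
```

View pics/s2.png

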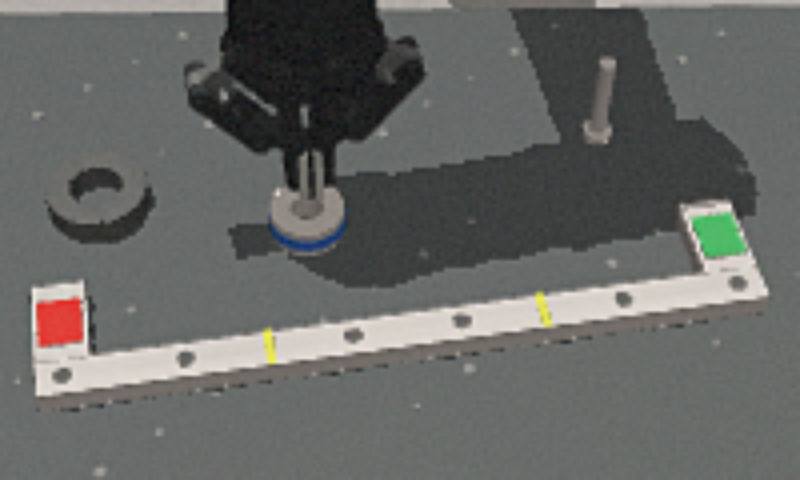

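The ring hasn't moved: its top is still at about (311,183), and the pale finger strips end over its bore at (311,182). The fingers may be riding above it, so I'll check from the side.

```bash
python3 - <<'E'
from h import *
s=read_camera('side'); 
cv2.imwrite('pics/s3.png',cv2.resize(s['img'][135:225,280:400,::-1],(800,600),interpolation=cv2.INTER_CUBIC))
a=cv2.imread('pics/scene0.png')[...,::-1]; print(blob(col({'img':a},*BLUE),(270,400,170,225))[:2])
E
```

```text
(array([311.53846154, 189.42307692]), array([302, 185,  20,   8,  52], dtype=int32))
```

View pics/s3.png

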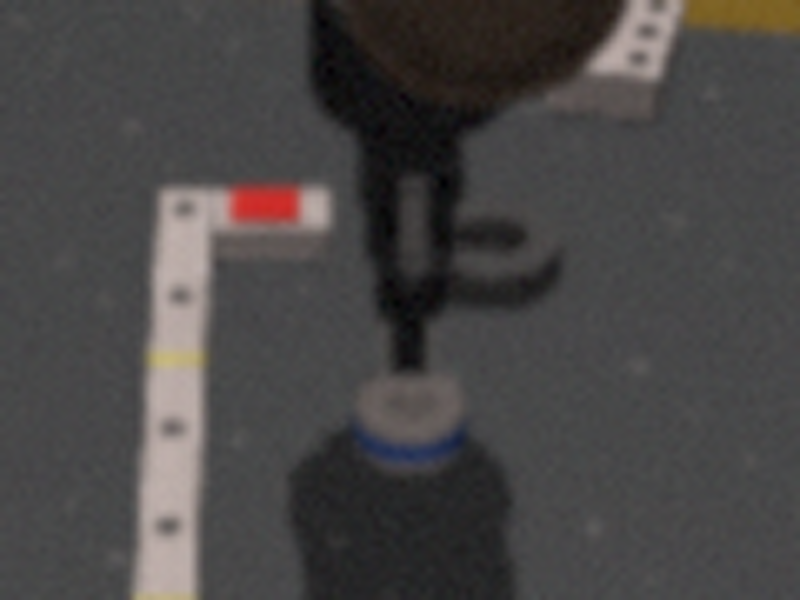

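```bash
python3 - <<'E'
from h import *
a=read_camera('scene'); b=read_camera('side')
for pa,pb in (((312.5,182.5),(341.2,190.5)),((312.5,176),(341.2,190.5))):
    A0,A1=cast(a,[pa],.1)[0],cast(a,[pa],.2)[0]; B0,B1=cast(b,[pb],.1)[0],cast(b,[pb],.2)[0]
    u,v=A1-A0,B1-B0; t=np.linalg.lstsq(np.c_[u,-v],B0-A0,rcond=None)[0]
    print(A0+t[0]*u,B0+t[1]*v)
o=env.observe();print(o['tcp_pos'],np.array(o['tcp_pos'])+.025*np.array(o['tool_rot'])[:,2])
E
```

```text
[ 0.58274419 -0.03344218  0.13822994] [ 0.57427159 -0.04033634  0.14602013]
[ 0.5740571  -0.03317343  0.15053054] [ 0.57348324 -0.03365413  0.15107635]
[ 0.57438054 -0.03593623  0.14576699] [ 0.57437212 -0.03593522  0.120767  ]
```

Triangulation puts the visible fingertips well above z = 0.135, so they passed over the ring and left it untouched. I'll lift, back off, and check tip height in clear view.

```bash
python3 -m jog '[[0,[0,0,-0.015],[0,0,0]],[0,[0,0,-0.03],[0,0,0]],[0,[0.03,0,-0.03],[0,0,0]],[0,[0.068,0,-0.03],[0,0,0]],[0,[0.068,0,-0.01],[0,0,0]],[0,[0.068,0,0],[0,0,0]],[0,[0.068,0,0],[0,0,0]],[0,[0.068,0,0],[0,0,0]]]' && python3 - <<'E'
from h import *
where()
a=read_camera('scene'); b=read_camera('side')
cv2.imwrite('pics/s4.png',np.hstack([cv2.resize(a['img'][125:205,280:340,::-1],(400,533),interpolation=cv2.INTER_CUBIC),cv2.resize(b['img'][150:230,330:390,::-1],(400,533),interpolation=cv2.INTER_CUBIC)]))
ring(a,(290,335,168,205))
E
```

```text
clock: 4.1
tcp_pos: [0.5082, -0.0463, 0.1459]
tool_rot: [[-0.988, -0.155, 0.0], [-0.155, 0.988, -0.0], [-0.0, -0.0, -1.0]]
force: [0.2, 0.1, 0.2]
width: 0.0
grip_force: 0.0
clock 4.1 TCP rail [-150.   -40.8] z 0.14590226292520267 F rail [0.2 0.1 0.2] w 3.474754519723836e-05
ring rail [-80.7 -42.2] [302 175  19  15 193] px [311.  181.6]
```

View pics/s4.png

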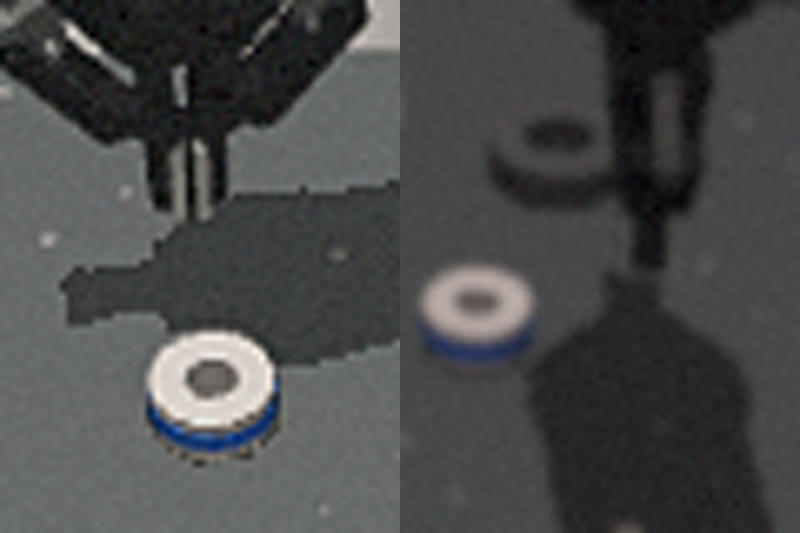

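The fingertips are at (308.5,158) in scene and (367.5,190.5) in side. Their shadow is well separated from them, so they're hovering; the ring is untouched at (311,181.6).

```bash
python3 - <<'E'
from h import *
a=read_camera('scene'); b=read_camera('side')
pa,pb=(308.5,158),(367.5,190.5)
A0,A1=cast(a,[pa],.1)[0],cast(a,[pa],.2)[0]; B0,B1=cast(b,[pb],.1)[0],cast(b,[pb],.2)[0]
u,v=A1-A0,B1-B0; t=np.linalg.lstsq(np.c_[u,-v],B0-A0,rcond=None)[0]
print(A0+t[0]*u,B0+t[1]*v, env.observe()['tcp_pos'])
E
```

```text
[ 0.50985092 -0.04348377  0.1439653 ] [ 0.50575699 -0.04691635  0.14827919] [ 0.5082034  -0.04626522  0.14619458]
```

The tips sit at about z = 0.146, roughly 25 mm higher than the documented offset implies. I'll descend toward the plate in small steps and watch the force.

```bash
python3 -m jog '[[0,[0,0,0.01],[0,0,0]],[0,[0,0,0.018],[0,0,0]],[0,[0,0,0.02],[0,0,0]],[0,[0,0,0.022],[0,0,0]],[0,[0,0,0.022],[0,0,0]]]' | egrep 'pos|force'; python3 -m jog '[[0,[0,0,0.001],[0,0,0]],[0,[0,0,0.002],[0,0,0]],[0,[0,0,0.003],[0,0,0]],[0,[0,0,0.003],[0,0,0]]]' | egrep 'pos|force'
```

```text
tcp_pos: [0.5074, -0.0464, 0.1235]
force: [0.3, -0.5, 0.5]
grip_force: 0.0
tcp_pos: [0.5074, -0.0464, 0.1208]
force: [-0.5, -0.4, 0.4]
grip_force: 0.0
```

```bash
python3 - <<'E'
from h import *
where()
a=read_camera('scene'); b=read_camera('side')
cv2.imwrite('pics/s5.png',np.hstack([cv2.resize(a['img'][125:205,280:340,::-1],(400,533),interpolation=cv2.INTER_CUBIC),cv2.resize(b['img'][150:230,330:390,::-1],(400,533),interpolation=cv2.INTER_CUBIC)]))
E
```

```text
clock 5.2 TCP rail [-150.8  -40.7] z 0.12077476119602674 F rail [-0.6 -0.3  0.4] w -0.000236584921520758
```

View pics/s5.png

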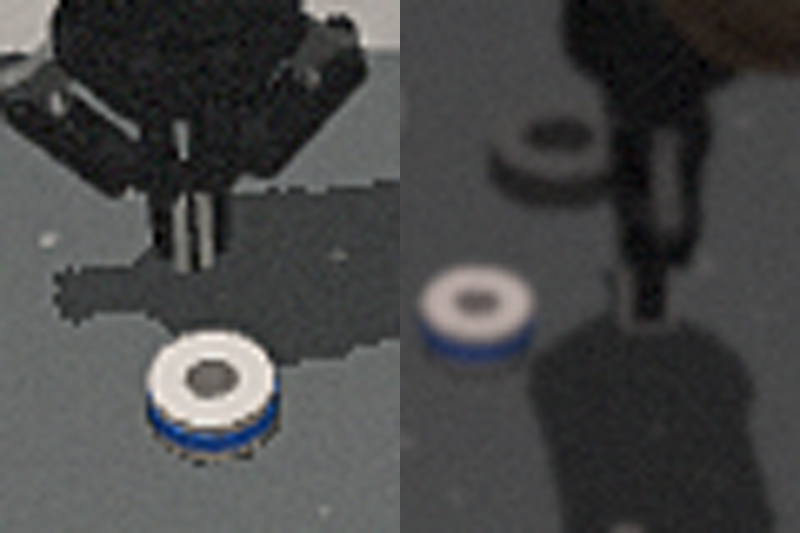

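The tips are now just above the plate, at (309,166) in scene and (367,199) in side, with no contact force. Now I'll push.

```bash
python3 -m jog '[[0,[-0.012,0,0],[0,0,0]],[0,[-0.024,0,0],[0,0,0]],[0,[-0.032,0,0],[0,0,0]],[0,[-0.038,0,0],[0,0,0]],[0,[-0.044,0,0],[0,0,0]],[0,[-0.05,0,0],[0,0,0]],[0,[-0.056,0,0],[0,0,0]],[0,[-0.062,0,0],[0,0,0]],[0,[-0.068,0,0],[0,0,0]],[0,[-0.074,0,0],[0,0,0]]]' | egrep 'force'; python3 - <<'E'
from h import *
where()
a=read_camera('scene'); b,st,_=blob(col(a,*BLUE),(270,400,170,225)); print(b,st); P=cast(a,[b],.125)[0][:2]-O; print('band front',P@X,P@Y); 
E
```

```text
force: [-2.1, -0.9, 1.0]
grip_force: 1.4
clock 6.3 TCP rail [-76.3 -40.6] z 0.12053536271298514 F rail [-2.2 -0.6  1. ] w -0.0003576462824044712
[315.57446809 202.74468085] [306 198  20   8  47]
band front -0.025615952743155014 -0.04008482442611757
```

The ring is moving with the fingers. I'll carry on gently to the rail.

```bash
python3 -m jog '[[0,[-0.005,0,0],[0,0,0]],[0,[-0.01,0,0],[0,0,0]],[0,[-0.014,0,0],[0,0,0]],[0,[-0.017,0,0],[0,0,0]],[0,[-0.019,0,0],[0,0,0]],[0,[-0.019,0,0],[0,0,0]]]' | egrep 'force'; python3 -c "
from h import *
where()";  python3 -m jog '[[0,[-0.001,0,0],[0,0,0]],[0,[-0.002,0,0],[0,0,0]],[0,[-0.002,0,0],[0,0,0]]]' | egrep 'force'; python3 -c "
from h import *
where()
a=read_camera('scene'); b,st,_=blob(col(a,*BLUE),(270,400,170,235)); print(b,st); P=cast(a,[b],.125)[0][:2]-O; print('band front',P@X,P@Y)"
```

```text
force: [-0.5, -0.1, -0.4]
grip_force: 0.4
clock 6.95 TCP rail [-57.2 -40.6] z 0.12078148460325286 F rail [-0.5 -0.  -0.4] w -2.1472540293118575e-05
force: [-0.8, -0.4, -1.9]
grip_force: 0.9
clock 7.25 TCP rail [-55.8 -40.7] z 0.12082490574091062 F rail [-0.8 -0.3 -1.9] w 9.349697859908618e-05
[308.76923077 208.        ] [307 205   6   6  13]
band front -0.01353338067632978 -0.056994713463147426
```

```bash
for i in 1 2; do python3 -m jog '[[0,[-0.001,0,0],[0,0,0]],[0,[-0.002,0,0],[0,0,0]]]' | egrep '^force|tcp'; done; python3 -c "
from h import *
where()
a=read_camera('scene');b=read_camera('side'); ring(a,(295,340,188,207))
cv2.imwrite('pics/s6.png',np.hstack([cv2.resize(a['img'][160:240,290:350,::-1],(400,533),interpolation=cv2.INTER_CUBIC),cv2.resize(b['img'][150:230,290:350,::-1],(400,533),interpolation=cv2.INTER_CUBIC)]))"
```

```text
tcp_pos: [0.6022, -0.0316, 0.1208]
force: [-6.1, -0.8, 2.6]
tcp_pos: [0.6022, -0.0317, 0.1208]
force: [-10.7, -0.6, 6.8]
clock 7.7 TCP rail [-54.9 -40.7] z 0.12075314828594844 F rail [-10.6   1.    6.8] w 0.0004418601229463123
ring rail [-18.5 -38.5] [307 194  20  13 164] px [316.7 202.3]
```

The ring is against the rail: force rose at TCP x = -54.9, which matches 22 + 22 + 11 mm. Next I'll release, lift, and go round to the ring's -y side with the face tilted 15° toward the rail.

```bash
python3 -m jog '[[0,[0.008,0,0],[0,0,0]],[0,[0.02,0,0],[0,0,0]],[0,[0.03,0,0],[0,0,0]],[0,[0.03,0,-0.025],[0,0,0]],[0,[0.03,0,-0.045],[0,0,0]],[0,[0.03,0,-0.045],[0,0,0]]]' | egrep '^force|tcp'; python3 -c "
from h import *
where(); goal(-.033,-.095,.165,np.radians(75)); print(env.observe()['joint_positions'])
a=read_camera('scene');b=read_camera('side'); ring(a,(295,340,188,207))
H=hsv(b); ring(b,(312,340,180,210))"
```

```text
tcp_pos: [0.5776, -0.0356, 0.1694]
force: [0.5, 0.8, -0.6]
clock 8.4 TCP rail [-79.8 -40.8] z 0.16940607399788005 F rail [ 0.6  0.7 -0.6] w -0.0005271185327983839
clock 8.4 shift [-0.0467 -0.0542  0.0048] turn [-0.0059  0.0066 -1.3079] F [ 0.5  0.8 -0.6]
[ 2.18785958e-01  3.48295882e-01 -1.96708149e-01  1.35370182e-03
 -1.01762593e+00 -1.63477506e+00]
ring rail [-20.3 -37.5] [307 194  22  13 181] px [317.  201.6]
ring rail [-23.4 -36.8] [312 191  15  11 122] px [318.3 195.9]
```

View pics/s6.png

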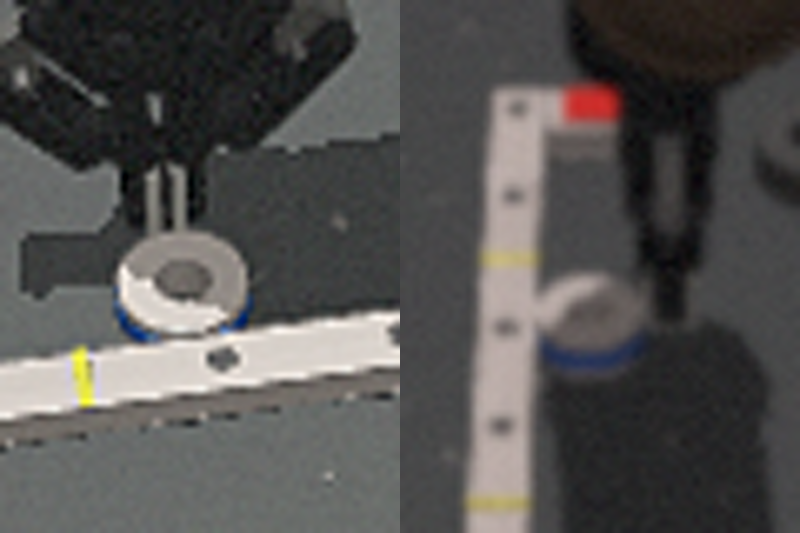

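View shows the ring flat against the rail: left panel ring at (183,283), right panel at (592,318), between the yellow marks. Now I'll reposition.

```bash
python3 -m jog '[[0,[-0.005,-0.006,0],[0,0,-0.14]],[0,[-0.01,-0.012,0],[0,0,-0.28]],[0,[-0.015,-0.018,0],[0,0,-0.42]],[0,[-0.02,-0.024,0],[0,0,-0.56]],[0,[-0.025,-0.03,0],[0,0,-0.7]],[0,[-0.03,-0.036,0],[0,0,-0.84]],[0,[-0.036,-0.042,0],[0,0,-0.98]],[0,[-0.042,-0.05,0],[0,0,-1.12]],[0,[-0.0467,-0.0542,0],[0,0,-1.26]],[0,[-0.0467,-0.0542,0],[0,0,-1.308]]]' | egrep '^force|tcp'; python3 -m jog '[[0,[0,0,0],[0,0,0]],[0,[0,0,0],[0,0,0]]]' | egrep '^force|tcp'; python3 -c "
from h import *
where(); goal(-.032,-.092,.1205,np.radians(75))"
```

```text
tcp_pos: [0.6299, -0.0826, 0.1638]
force: [-1.2, -0.3, -0.2]
tcp_pos: [0.6296, -0.0821, 0.1647]
force: [-0.3, -0.4, -0.2]
clock 9.7 TCP rail [-35.6 -94.7] z 0.16471171399535056 F rail [-0.3 -0.3 -0.2] w 0.00010827146007927037
clock 9.7 shift [-0.0036 -0.0029  0.0442] turn [ 0.0018 -0.0002 -0.0018] F [-0.3 -0.4 -0.2]
```

```bash
python3 -m jog '[[0,[-0.0036,-0.003,0.015],[0,0,0]],[0,[-0.0036,-0.003,0.03],[0,0,0]],[0,[-0.0036,-0.003,0.04],[0,0,0]],[0,[-0.0036,-0.003,0.044],[0,0,0]],[0,[-0.0036,-0.003,0.044],[0,0,0]],[0,[-0.0036,-0.003,0.044],[0,0,0]]]' | egrep '^force|tcp'; python3 -c "
from h import *
where(); d=np.array([.259,.966])
# rail y direction in tool axes
W=np.array(env.observe()['tool_rot']); print('railY in tool',W.T@np.r_[Y,0], 'railX',W.T@np.r_[X,0])"
```

```text
tcp_pos: [0.6339, -0.0789, 0.1222]
force: [0.3, 0.2, -0.1]
clock 10.3 TCP rail [-30.8 -92.2] z 0.12217956729633717 F rail [ 0.3  0.1 -0.1] w 0.00012159226419654185
railY in tool [-9.65801790e-01  2.59281311e-01 -3.23345461e-04] railX [-2.59281487e-01 -9.65801494e-01  7.64163080e-04]
```

```bash
python3 -m jog '[[0,[-0.0058,0.0016,0.001],[0,0,0]],[0,[-0.0116,0.0031,0.001],[0,0,0]],[0,[-0.0174,0.0047,0.001],[0,0,0]],[0,[-0.0232,0.0062,0.001],[0,0,0]],[0,[-0.029,0.0078,0.001],[0,0,0]],[0,[-0.0338,0.0091,0.001],[0,0,0]],[0,[-0.0386,0.0104,0.001],[0,0,0]],[0,[-0.0435,0.0117,0.001],[0,0,0]],[0,[-0.0483,0.013,0.001],[0,0,0]],[0,[-0.0531,0.0143,0.001],[0,0,0]]]' | egrep '^force|tcp'; python3 -c "
from h import *
where(); a=read_camera('scene');b=read_camera('side'); ring(a,(310,370,184,207)); b_=blob(col(b,*BLUE),(300,345,190,250)); P=cast(b,[b_[0]],.125)[0][:2]-O; print(b_[:2],P@X,P@Y)
cv2.imwrite('pics/s7.png',np.hstack([cv2.resize(a['img'][150:240,300:360,::-1],(400,600),interpolation=cv2.INTER_CUBIC),cv2.resize(b['img'][160:250,290:350,::-1],(400,600),interpolation=cv2.INTER_CUBIC)]))"
```

```text
tcp_pos: [0.6251, -0.0244, 0.1211]
force: [0.9, -3.3, 1.6]
clock 11.3 TCP rail [-31.1 -37. ] z 0.12109167143227698 F rail [ 0.4 -3.4  1.6] w -4.2906874023878024e-05
ring rail [-19.7  -4.4] [323 193  19  14 180] px [331.9 199.8]
(array([318.125  , 211.34375]), array([311, 209,  16,   5,  32], dtype=int32)) -0.023349166294175376 0.014885239843476441
```

View pics/s7.png

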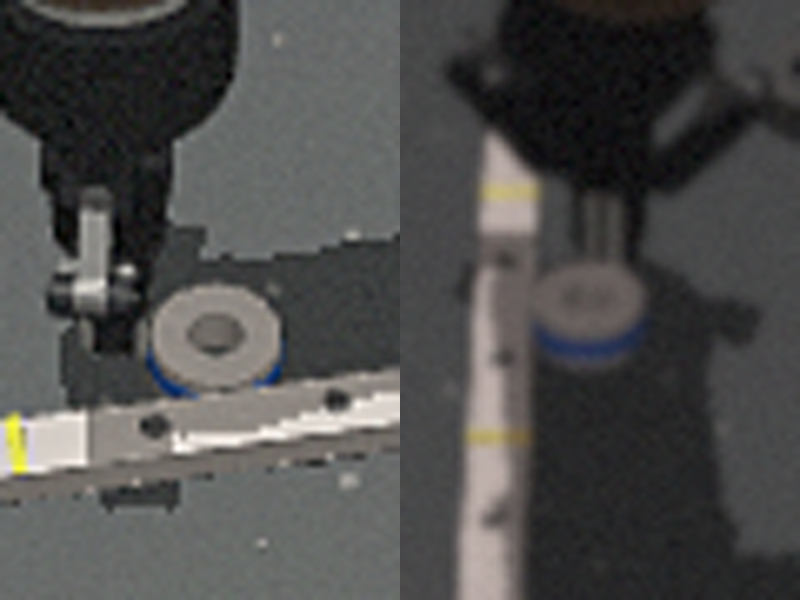

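The ring is flat against the rail at about (332,200) in scene, with the tips behind it. The push force is 3.4 N, so I'll continue.

```bash
for i in 1 2; do python3 -m jog '[[0,[-0.0058,0.0016,0],[0,0,0]],[0,[-0.0116,0.0031,0],[0,0,0]],[0,[-0.0174,0.0047,0],[0,0,0]],[0,[-0.0232,0.0062,0],[0,0,0]],[0,[-0.029,0.0078,0],[0,0,0]],[0,[-0.0348,0.0093,0],[0,0,0]],[0,[-0.0406,0.0109,0],[0,0,0]],[0,[-0.0464,0.0124,0],[0,0,0]],[0,[-0.0522,0.014,0],[0,0,0]],[0,[-0.0579,0.0155,0],[0,0,0]]]' | egrep '^force'; python3 -c "
from h import *
where(); a=read_camera('scene'); ring(a,(330,425,175,205))"; done
```

```text
force: [0.6, -4.8, 2.2]
clock 12.4 TCP rail [-31.2  23.2] z 0.12086429798317776 F rail [-0.2 -4.8  2.2] w 0.0004737708608559739
ring rail [-353.4  442.6] [371 180  54  25 345] px [465.1  90.3]
force: [1.0, -4.0, 2.2]
clock 13.45 TCP rail [-31.2  83.2] z 0.12075637541947984 F rail [ 0.4 -4.1  2.2] w 1.8829380501992885e-05
ring rail [  9.4 136.2] [371 180  54  25 511] px [397.6 201.7]
```

```bash
python3 -m jog '[[0,[-0.0058,0.0016,0],[0,0,0]],[0,[-0.0116,0.0031,0],[0,0,0]],[0,[-0.0164,0.0044,0],[0,0,0]],[0,[-0.0203,0.0055,0],[0,0,0]],[0,[-0.0232,0.0062,0],[0,0,0]],[0,[-0.0261,0.007,0],[0,0,0]],[0,[-0.028,0.0075,0],[0,0,0]],[0,[-0.029,0.0078,0],[0,0,0]],[0,[-0.029,0.0078,0],[0,0,0]]]' | egrep '^force'; python3 -c "
from h import *
where(); b=read_camera('side'); b_=blob(col(b,*BLUE),(300,345,190,260)); P=cast(b,[b_[0]],.125)[0][:2]-O; print(b_[:2],P@X,P@Y)"
for i in 1 2 ; do python3 -m jog '[[0,[-0.001,0.0003,0],[0,0,0]],[0,[-0.0015,0.0004,0],[0,0,0]]]' | egrep '^force';python3 -c "
from h import *
where()"; done
```

```text
force: [0.2, -2.7, 2.6]
clock 14.4 TCP rail [-31.2 113. ] z 0.12069302117483778 F rail [-0.2 -2.7  2.6] w 0.00024230295607153077
(array([324.83333333, 250.33333333]), array([323, 249,   4,   3,   6], dtype=int32)) -0.04029531128522355 0.15762733413700392
force: [2.1, -3.9, 1.6]
clock 14.65 TCP rail [-31.2 114.2] z 0.12073211187456753 F rail [ 1.5 -4.2  1.6] w -0.0001597914436522886
force: [1.0, -6.6, 0.7]
clock 14.85 TCP rail [-31.3 115.2] z 0.12074634217392513 F rail [-0.1 -6.7  0.7] w 0.0004676667119223653
```

```bash
for i in 1 2 3; do python3 -m jog '[[0,[-0.001,0.0003,0],[0,0,0]],[0,[-0.001,0.0003,0],[0,0,0]],[0,[-0.001,0.0003,0],[0,0,0]]]' | egrep '^force';python3 -c "
from h import *
where()"; done
```

```text
force: [1.2, -7.6, 2.0]
clock 15.15 TCP rail [-31.5 115.4] z 0.12080813708887811 F rail [-0.  -7.7  2. ] w 3.2103796647140014e-05
force: [1.5, -9.8, 1.4]
clock 15.45 TCP rail [-31.8 115.5] z 0.12079566720858918 F rail [-0.  -9.9  1.4] w 0.00014944563323728387
force: [2.4, -13.3, 1.4]
clock 15.75 TCP rail [-32.2 115.7] z 0.12080500941762476 F rail [  0.3 -13.5   1.4] w -4.786761324220926e-05
```

The ring has stalled at the stop at the expected place, with force rising only there. I'll back off, turn the face to 45° and give one gentle nudge into the corner so it seats on both faces.

```bash
python3 -m jog '[[0,[0.006,0,0],[0,0,0]],[0,[0.015,0,0],[0,0,0]],[0,[0.022,0,0],[0,0,0.13]],[0,[0.022,0,0],[0,0,0.27]],[0,[0.022,0,0],[0,0,0.4]],[0,[0.022,0,0],[0,0,0.524]],[0,[0.022,0,0],[0,0,0.524]]]' | egrep '^force'; python3 -c "
from h import *
where(); goal(-.0495,.1205,.1207,np.radians(45))
b=read_camera('side'); b_=blob(col(b,*BLUE),(300,345,190,260)); P=cast(b,[b_[0]],.125)[0][:2]-O; print(b_[:2],P@X,P@Y); ring(b,(305,345,225,252))
a=read_camera('scene'); b_=blob(col(a,*BLUE),(370,430,170,215)); P=cast(a,[b_[0]],.125)[0][:2]-O; print(b_[:2],P@X,P@Y)"
```

```text
force: [-0.4, 0.3, -0.6]
clock 16.45 TCP rail [-37.   98.4] z 0.12063515754826311 F rail [-0.3  0.4 -0.6] w 0.0003309298813527418
clock 16.45 shift [-0.0068  0.0245 -0.    ] turn [ 0.0005  0.001  -0.0006] F [-0.4  0.3 -0.6]
(array([325.5, 250.5]), array([325, 250,   2,   2,   2], dtype=int32)) -0.04184197249945336 0.15819711065454165
ring rail [ 28.7 104.4] [305 226   4  10  27] px [296. 232.]
(array([390.73684211, 196.68421053]), array([388, 193,   8,   7,  19], dtype=int32)) -0.014583990975190642 0.12878980274261081
```

```bash
python3 -m jog '[[0,[0,0.01,0],[0,0,0]],[0,[0,0.02,0],[0,0,0]],[0,[-0.003,0.0245,0],[0,0,0]],[0,[-0.007,0.0245,0],[0,0,0]],[0,[-0.009,0.0245,0],[0,0,0]],[0,[-0.011,0.0245,0],[0,0,0]],[0,[-0.011,0.0245,0],[0,0,0]]]' | egrep '^force'; python3 -c "
from h import *
where()"
for i in 1 2 ; do python3 -m jog '[[0,[-0.001,0,0],[0,0,0]],[0,[-0.002,0,0],[0,0,0]]]' | egrep '^force';python3 -c "
from h import *
where()"; done
```

```text
force: [-0.6, -0.6, 0.2]
clock 17.25 TCP rail [-46.4 122.8] z 0.12063056972356673 F rail [-0.7 -0.5  0.2] w -0.00014790787854906473
force: [-2.7, -5.0, 2.3]
clock 17.45 TCP rail [-46.2 123.1] z 0.12058219832397739 F rail [-3.4 -4.6  2.3] w 0.00028172685939372474
force: [-4.3, -8.2, 5.3]
clock 17.65 TCP rail [-46.1 123.3] z 0.12057291451977292 F rail [-5.5 -7.5  5.3] w -0.00018945006144744834
```

Stiff immediately in both directions, so the ring is seated on rail and stop. Now I'll retreat.

```bash
python3 -m jog '[[0,[0.005,0,0],[0,0,0]],[0,[0.013,0,0],[0,0,0]],[0,[0.015,0,-0.01],[0,0,0]],[0,[0.015,0,-0.04],[0,0,0]],[0,[0.015,0,-0.08],[0,0,0]],[0,[0.015,0,-0.12],[0,0,0]],[0,[0.015,0,-0.15],[0,0,0]],[0,[0.015,0,-0.15],[0,0,0]]]' | egrep '^force';  python3 -m jog '[[0,[0.04,0,0],[0,0,0]],[0,[0.08,0,0],[0,0,0]],[0,[0.12,0,0],[0,0,0]],[0,[0.16,0,0],[0,0,0]],[0,[0.19,0,0],[0,0,0]],[0,[0.2,0,0],[0,0,0]],[0,[0.2,0,0],[0,0,0]]]' | egrep '^force';python3 - <<'E'
from h import *
where()
for n,roi,rg,pb,bb in (('scene',(372,412,176,207),None,0,0),('side',(305,345,225,252),None,0,0)):
    c=read_camera(n); i=cv2.cvtColor(c['img'],cv2.COLOR_RGB2GRAY)
    m=col(c,*BLUE); b=blob(m,(300,430,170,260)); P=cast(c,[b[0]],.122)[0][:2]-O
    print(n,'band',b[0],b[1],P@X,P@Y)
    # bore: dark blob near the expected ring centre
    w=O-.022*X+.148*Y; exp=None
    R=np.array(c['attitude']); q=R.T@(np.r_[w,.135]-c['position']); u=np.array([c['cx']+c['fx']*q[0]/-q[2],c['cy']-c['fy']*q[1]/-q[2]])
    x,y=np.round(u).astype(int); d=(i<105).astype(np.uint8); d=(i<0.75*np.percentile(i[y-7:y+8,x-7:x+8],80)).astype(np.uint8)
    k=blob(d,(x-5,x+6,y-4,y+5)); P=cast(c,[k[0]],.135)[0][:2]-O; print(' expected px',u,'bore',k[0],k[1],np.round([P@X*1e3,P@Y*1e3],1))
    s0=cv2.imread(f'pics/{n}0.png')[...,::-1]; df=(np.abs(s0.astype(int)-c['img']).max(2)>60).astype(np.uint8)
    nn,_,st,ce=cv2.connectedComponentsWithStats(df); print([(s[:4].tolist(),int(s[4])) for s in st[1:] if s[4]>12])
E
```

```text
force: [-0.0, -0.3, 0.4]
force: [0.9, 0.5, -0.1]
clock 19.15 TCP rail [-196.4  -26.7] z 0.271242226865084 F rail [ 1.   0.3 -0.1] w 0.00028146738676459256
scene band [390.88888889 196.83333333] [388 193   8   7  18] -0.016436881485263004 0.13005921751605534
 expected px [398.74794079 190.21652568] bore [398.56410256 190.56410256] [395 188   8   6  39] [-21.1 147.4]
[([60, 0, 37, 69], 1044), ([228, 0, 159, 133], 5572), ([324, 0, 3, 13], 18), ([330, 0, 6, 13], 63), ([337, 0, 3, 10], 20), ([345, 17, 25, 9], 53), ([343, 32, 36, 26], 266), ([331, 45, 15, 7], 36), ([357, 45, 13, 5], 21), ([373, 46, 4, 8], 21), ([120, 49, 9, 13], 44), ([346, 55, 27, 25], 433), ([338, 63, 6, 7], 13), ([355, 71, 46, 30], 548), ([327, 93, 12, 7], 51), ([128, 126, 54, 43], 853), ([302, 175, 20, 18], 208), ([388, 184, 21, 16], 201)]Traceback (most recent call last):
  File "<stdin>", line 5, in <module>
  File "h.py", line 15, in blob
    n,l,s,ce=cv2.connectedComponentsWithStats(k); i=1+np.argmax(s[1:,4]); return ce[i],s[i],(l==i)
                                                      ~~~~~~~~~^^^^^^^^^
    return _wrapfunc(a, 'argmax', axis=axis, out=out, **kwds)
    return bound(*args, **kwds)
ValueError: attempt to get argmax of an empty sequence
```

The ring's bore sits at (-21, 147) mm, against a target of (-22, 148). On the plate, only the ring's old and new places differ from the first picture, so I'm handing in.

```bash
python3 -c "
from plant import env
print(env.sign_off())"
```

```text
the job is handed in; nothing more can be done
None
```

The ring was pushed to the rail between the yellow marks and slid along it into the green-tag corner. Contact forces and the scene camera agree it is seated against both rail and end stop; the first push passed over the ring without touching it. Nothing else on the plate appears moved, the arm is clear, and the job was handed in at about 19 s.

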